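Clear and lever open the debris box flap on a dental lab bench

ROBOT

A 7-joint arm with a two-finger parallel gripper is mounted at the origin on the work surface. World frame = base frame: x ahead of the robot, y to its left, z up, the work surface at z = 0. Lengths are in m, angles in rad, forces in N, time in s.
With the tool pointing down it reaches from about 0.425 to 0.925 m from the base axis. Payload 6.8 kg.
Tool frame: the origin (TCP) lies midway between the tips of the shut fingers; the grasp point (between the pads) lies 19 mm behind it; z points along the fingers, y is the line along which they close (so a half turn about z gives the same grasp; the last joint's range is limited). The gripper opens to 85 mm and grips with 20 to 120 N. Pads are 22 mm wide; open, the fingers measure 114 mm over their backs; the gripper's body (76 mm by 85 mm) begins 54 mm behind the grasp point. The pads swing forward as they close: fully open they stand 13 mm farther back than shut.
Start: joints at [1.111, 0.477, 0.022, 1.555, -0.011, 1.109, -0.083], TCP at [0.233, -0.634, 0.203] pointing down, gripper open.
Joint ranges: [-2.96, 2.96], [-0.34, 2.1], [-1.41, 1.46], [0.24, 2.44], [-1.37, 4.51], [0.17, 1.92], [-2.96, 2.96]. Speed limits (rad/s): [2.39, 2.39, 3.14, 3.14, 3.14, 3.14, 3.14].

INTERFACE

Orientations are given as a rotation vector (axis times angle).
In Python, from bench import r gives the robot as it stands. The module is installed in compiled form; this text tells all that it offers.
- The arm moves only by the tool apply_moves, never from a script. Its argument "rows" is a list of rows, each a list of 6 numbers: the shift along the tool's x, y, z scaled (see below), then the turn, a rotation vector about the tool's x, y, z scaled (see below). A call has 1 to 5 rows; each row is the pose to reach, as a shift and turn from the pose commanded when the call began, along the tool's axes at that moment; what a row does not reach only later rows make up. The controller multiplies each number of a shift by 0.25 m and each number of a turn by 90 degrees. A row lasts 1/8 s, in which the tool goes at most 62.5 mm and 10.7 degrees, less where a joint would pass 70% of its speed; a pose out of reach is approached as far as the arm can. A call with a number of a shift or a turn outside -1 to 1 is refused whole. A call with a gripper value outside its range is refused whole. "claw" is the opening, from 0 (shut) to 1 (fully open), set as the call begins (left out, the last holds). The fingers move at their own pace and stop on an object; "newtons" is the grip in N (left out, the last holds). Time passes only in rows, so rows that repeat a pose let the fingers close. It gives the time, the measured TCP pose, the force, the opening and the grip force at its end, in the units of the state.
- r.get_obs(): the state, without advancing time (a new reading comes with each control period).
- r.grab_frame(name): name is "side" or "top" or "wrist"; returns a dict with "pixels" (384x512x3 uint8, red, green, blue), "intrinsics" (3x3 intrinsics, pixels), "dist" ([k1, k2, p1, p2, k3] as OpenCV has them; the pictures are not rectified), "eye" and "attitude" of the camera in the world. Camera axes: x right, y up, looking along -z (the intrinsics and any distortion apply to the point x, -y, -z); pixel columns grow to the right and rows downward; lengths in m; the calibration is good to about 2 mm. A picture is of the moment at which its call begins. There is no depth.
- r.hand_in(): hands the job in; it is judged then, once.
Trained networks look in a picture, given as the dict that the camera call returned (one of the last four; its "shot" number tells which), for a name from the list of things; names that differ only in an ending like _2 or _b are one class to them, and where a whole thing is asked for, a point or a joint stands for the part that bears it (a point fixed in the world has none). Each returns a list of dicts, best first, with "conf" (0 to 1); they miss things now and then, are a little off and sometimes report something else, mostly with a low value. They report only what shows in the picture. A call takes as long as a camera call. They do not tell look-alikes from the thing itself.
- r.search_frame(picture, thing): "rect" ([left, top, width, height] in pixels, round what is visible of it).
- r.outline_of(picture, thing): "pixels" (384x512 bool, what is visible of it) and "rect" ([left, top, width, height] in pixels, round what is visible of it).
- r.landmark_of(picture, thing): "point" ([column, row] in pixels: a listed point, or the origin of a listed thing).
The state is a dict: "clock": time; "joints": joint angles; "qvel": joint speeds; "tau": joint torques, N m; "tcp_pos": TCP position; "orientation": TCP orientation; "contact_force": force on the tool from outside, world axes, zero at the start; "moment": the same for the moment, N m; "grip_width": finger opening in m; "gripper_force": force on a finger pad.
Only numpy, scipy, OpenCV 4.12 (cv2) and the standard library are available. Lean on these libraries where they do the work, as an engineer would, in place of code of your own. Each camera call takes 0.05 s, during which the arm holds its last target. There are 200 camera calls.

TASK

A plaster dental model is standing on the heavy steel flap of the debris box. Without picking it up, slide the model sideways with your fingers until it stands entirely on the fixed, rimmed aluminium shelf beside the flap, upright; then press the black paddle at the long end of the lever all the way down so that the lever raises the flap, and finish while still holding the lever down with the flap up. Do not lift the flap directly, and leave the other things on the bench where they are.

Things in the scene. Friction and masses are not known exactly. Their poses are not given: they have to be found in the camera images.
- hatch: The debris box: grey metal box fixed to the bench, 74 mm high, walls spanning local x 15 to 165, y -55 to 140 mm. Origin: on the bench straight below the lever's pivot; z up; +x from pivot towards the box. The lever points along -x, the bench within 40 mm either side of it free. Free space over the box, and beside it at y < -55 mm above 30 mm height. Position and yaw vary.
- deck (a point): Centre of the fixed aluminium shelf's top face, at local x 90, y 91.5, z 73.5 mm of hatch. The shelf covers x 21 to 159, y 49 to 134 mm, begins 2 mm beyond the flap's side edge and lies 1.5 mm lower than the flap's top; it ends in a rim 8 mm high, 6 mm thick at y 134 to 140.
- lever_pivot (a point): Centre of the lever's pivot pin, 45 mm above the bench at hatch's local x = y = 0; the pin lies along the box's local y.
- lever_pad (a point): Centre of the upper face of the black paddle at the lever's long end: 52 mm along the lever, 42 wide, 14 thick; point x and z turn with the lever. It circles about the pivot. At rest the arm rises away from the box at 0.50 rad: pad 133 mm above the bench, 152 mm from the pivot horizontally, face sloping likewise. Fully down: 38 mm above the bench, 177 mm out, nearly level.
- lever (a joint): Lever angle, rad: 0 at rest, 0.58 pressed fully down at its stop. The short arm's roller, 78 mm from the pivot, pushes the flap up from below; let go, the flap's weight brings the lever back. The paddle takes about 4 to 11 N throughout, more only at the stop.
- flap (a joint): Flap angle, rad: 0 shut and level, about 0.43 with the lever fully down. The flap is a plain steel plate 133 x 94 x 18 mm, 1.4 to 2.4 kg, hinged on the edge furthest from the lever. Shut, it covers local x 24 to 157, y -47 to 47 mm of hatch, top 75 mm above the bench.
- flap_edge (a point): Middle of the flap's free top edge, the edge nearest the lever; 75 mm above the bench when shut.
- model: The plaster dental model standing on the flap: base 50 (its x) by 51 mm (its y, -24 to 27 mm; the last 12 mm only 34 wide), 18 high, with a horseshoe of teeth on top, 34 mm high in all, 0.11 to 0.22 kg. Origin: centre of its underside; z up. Slides without tipping when pushed low on the base. (A second such model stands on the bench.)
- spare_model: A second plaster model of the same shape, standing on the bench near the box, not to be touched. Origin: centre of its underside.
- dropper: A white dropper bottle, 38 mm across, 85 mm high, on the bench near the lever. Not to be touched. Origin: centre of its underside.
- mix_cup: A grey plastic mixing cup, 56 mm across, 45 mm high, on the bench. Not to be touched. Origin: centre of its underside.
- wax_knife: A small spatula, 150 mm long, lying on the bench. Not to be touched. Origin: under its middle.
- amber: A brown glass bottle, 66 mm across, 130 mm high, at the left of the bench. Not to be touched. Origin: centre of its underside.
- wash: A white bottle, 60 mm across, 150 mm high, at the left of the bench. Not to be touched. Origin: centre of its underside.
- mug: A white mug, 76 mm across, 85 mm high, at the right of the bench. Not to be touched. Origin: centre of its underside.
Things that resemble listed ones, but are neither listed nor needed, are in the scene too. Leave any green or orange look-alike of the model alone.

How it is judged:
On the way, in this order (a step that is already met when the one before it is completed fails the run):
1. the model stands upright on the aluminium shelf, clear of the shut flap (y of model in the frame of hatch between 0.066 and 0.125 m and contact force between model and flap below 0.05 N and angle between model's own z axis and vertical below 0.12 rad and z of model in the frame of hatch above 0.068 m and value of joint flap below 0.05 rad), for 0.2 s.
2. the fingers press the lever fully down and the flap is up (value of joint lever above 0.52 rad and value of joint flap above 0.37 rad and contact force between the fingers and lever above 2 N), for 0.3 s.
At the end, for the whole second after the job is handed in: The fingers hold the lever down (lever angle over 0.52 of 0.58 rad, pressing with more than 2 N), the flap is up by more than 0.37 rad and the robot does not touch it, and the model stands still and upright (within 0.12 rad) on the aluminium shelf, not touching the flap (all of step 2 and contact force between each of the arm, the fingers and flap below 0.5 N and y of model in the frame of hatch between 0.066 and 0.125 m and x of model in the frame of hatch between 0.02 and 0.16 m and z of model in the frame of hatch between 0.068 and 0.08 m and contact force between model and flap below 0.05 N and angle between model's own z axis and vertical below 0.12 rad and linear speed of model below 0.02 m/s); the arm keeps its last pose, push and grip.
It fails at once if the model is lifted off the surface it stands on (more than 7 mm above the flap's top) (z of model in the frame of hatch above 0.082 m).
It fails at once if the model is tipped over or falls off the box (angle between model's own z axis and vertical above 0.5 rad or z of model in the frame of hatch below 0.055 m).
It fails at once if the flap is raised while the model still stands on it (value of joint flap above 0.1 rad and contact force between model and flap above 0.2 N).
It fails at once if the robot lifts or holds the raised flap itself (value of joint flap above 0.08 rad and contact force between any of the fingers, the arm and flap above 1 N).
It fails at once if another thing on the bench is pushed more than 25 mm or picked up (distance of any of spare_model, dropper, mix_cup, wax_knife, amber, wash, mug from where it was at the start of the episode above 0.025 m).
It also fails if it takes over 48 s, if anything falls off the work surface, if the arm or the gripper's body presses on something with over 40 N, if the wrist force passes 120 N, or if a joint passes its speed limit or range.

## Working session

There is one attempt and no reset: what is moved stays moved. The work goes in short steps, Python scripts to look and compute and a tool call to move; the robot and the scene stay as the last step left them, time stands still between calls to the robot, and variables do not carry over. Pictures are saved under pics/ and viewed, at most 10 in all, crops included, and the job is handed in when it is done.

Besides the shell and the picture viewer there is one more tool, called after "Call:" by a JSON object that holds its "fn" and its "kwargs", one argument or row to a line. apply_moves: Moves the arm, as the interface text tells. Its arguments: {"type":"object","properties":{"rows":{"type":"array","items":{"type":"array","items":{"type":"number"}}},"claw":{"type":"number"},"newtons":{"type":"number"}},"required":["rows"]}

```bash
mkdir -p pics
cat > h.py <<'E'
import numpy as np, cv2
from scipy.spatial.transform import Rotation as R
from bench import r
def rot(a):
    a=np.array(a,float)
    if a.shape==(3,3): return a
    return R.from_quat(a).as_matrix() if a.size==4 else R.from_rotvec(a).as_matrix()
def ray(f,px):
    u=cv2.undistortPoints(np.array([[px]],float),np.array(f['intrinsics']),np.array(f['dist']))[0,0]
    return np.array(f['eye']),rot(f['attitude'])@np.array([u[0],-u[1],-1])
def onz(f,px,z):
    o,d=ray(f,px); return o+d*(z-o[2])/d[2]
def proj(f,P):
    c=(np.atleast_2d(P)-f['eye'])@rot(f['attitude'])
    c=c*[1,-1,-1]
    return cv2.projectPoints(c,np.zeros(3),np.zeros(3),np.array(f['intrinsics']),np.array(f['dist']))[0][:,0]
def save(f,n,s=1): cv2.imwrite('pics/'+n,cv2.resize(f['pixels'][:,:,::-1],None,fx=s,fy=s))
E
python3 - <<'E'
from h import *
for n in ['top','side']:
    f=r.grab_frame(n); save(f,n+'0.png',1.5)
    print(n,np.round(f['eye'],3),np.round(f['attitude'],3).tolist())
    for t,z in [('hatch',0),('deck',.0735),('lever_pivot',.045),('lever_pad',.133),('flap_edge',.075),('model',.075),('spare_model',0),('dropper',0),('mix_cup',0),('wax_knife',0)]:
        for d in r.landmark_of(f,t)[:3]: print(t,round(d['conf'],2),np.round(d['point']),np.round(onz(f,d['point'],z),3))
o=r.get_obs();print(o['orientation'],o['clock'])
E
```

```text
top [ 0.227 -0.011  1.56 ] [0.162, -0.163, -1.584]
hatch 0.8 [224. 180.] [0.556 0.053 0.   ]
deck 0.59 [224. 218.] [0.425 0.05  0.073]
lever_pivot 0.63 [226. 177.] [0.556 0.046 0.045]
lever_pivot 0.54 [217. 182.] [0.54  0.073 0.045]
lever_pivot 0.35 [227. 185.] [0.53  0.042 0.045]
lever_pad 0.69 [260. 137.] [ 0.657 -0.062  0.133]
lever_pad 0.6 [198. 201.] [0.469 0.124 0.133]
flap_edge 0.96 [218. 184.] [0.527 0.068 0.075]
model 0.84 [196. 200.] [0.48  0.134 0.075]
model 0.7 [287. 207.] [ 0.453 -0.139  0.075]
model 0.62 [106. 257.] [0.316 0.399 0.075]
spare_model 0.67 [277. 178.] [ 0.559 -0.116  0.   ]
dropper 0.64 [124. 207.] [0.475 0.37  0.   ]
dropper 0.58 [252. 188.] [ 0.53  -0.036  0.   ]
mix_cup 0.82 [224. 134.] [0.709 0.053 0.   ]
side [-0.105  0.649  0.909] [0.379, -0.997, -2.207]
hatch 0.83 [233. 225.] [0.552 0.059 0.   ]
deck 0.71 [271. 231.] [0.411 0.05  0.074]
lever_pivot 0.9 [237. 218.] [0.531 0.063 0.045]
lever_pad 0.82 [237. 158.] [ 0.647 -0.056  0.133]
lever_pad 0.33 [229. 231.] [0.447 0.166 0.133]
flap_edge 0.76 [237. 214.] [0.521 0.071 0.075]
flap_edge 0.29 [234. 161.] [ 0.698 -0.09   0.075]
model 0.9 [229. 235.] [0.479 0.14  0.075]
model 0.68 [197. 355.] [0.282 0.419 0.075]
model 0.65 [297. 204.] [ 0.428 -0.075  0.075]
spare_model 0.68 [270. 193.] [ 0.568 -0.12   0.   ]
dropper 0.5 [266. 214.] [ 0.514 -0.039  0.   ]
mix_cup 0.88 [201. 201.] [0.698 0.054 0.   ]
wax_knife 0.65 [165. 304.] [ 0.476  0.364 -0.   ]
wax_knife 0.63 [189. 227.] [0.637 0.152 0.   ]
wax_knife 0.45 [237. 226.] [0.54  0.054 0.   ]
[3.09305687e+00 5.49649001e-01 3.88814338e-05] 1.1
```

View pics/top0.png

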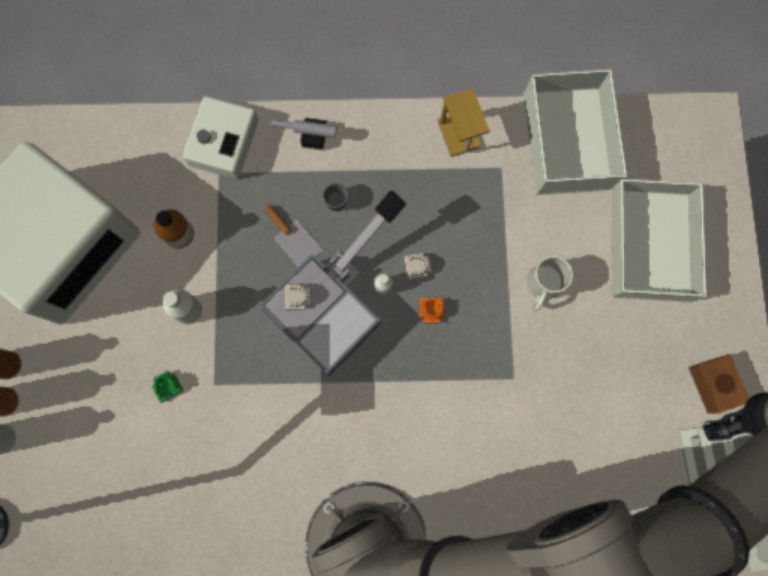

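View pics/side0.png

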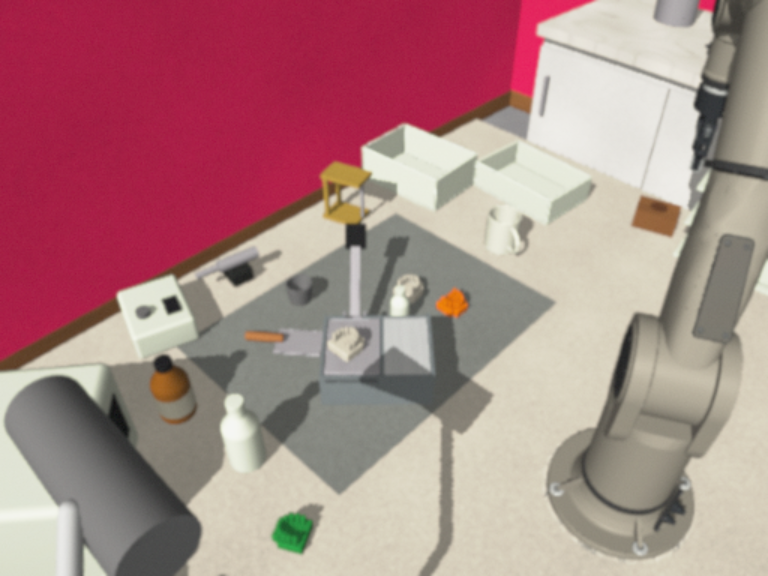

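```bash
cat >> h.py <<'E'
from scipy.optimize import least_squares
LOC={'hatch':(0,0,0),'deck':(.09,.0915,.0735),'lever_pivot':(0,0,.045),'lever_pad':(-.152,0,.133),'flap_edge':(.024,0,.075)}
def H(p,L):
    L=np.atleast_2d(L); c,s=np.cos(p[2]),np.sin(p[2])
    return np.c_[p[0]+c*L[:,0]-s*L[:,1],p[1]+s*L[:,0]+c*L[:,1],L[:,2]]
def local(p,P):
    c,s=np.cos(p[2]),np.sin(p[2]); d=np.array(P)[:2]-p[:2]
    return np.array([c*d[0]+s*d[1],-s*d[0]+c*d[1]])
def fit(obs,p0):
    f=lambda p: np.concatenate([(proj(fr,H(p,LOC[t]))[0]-px) for fr,t,px in obs])
    s=least_squares(f,p0,loss='soft_l1',f_scale=1.); return s.x,s.fun.reshape(-1,2)
BOX=[(15,-55,74),(165,-55,74),(165,140,74),(15,140,74),(24,-47,75),(157,-47,75),(157,47,75),(24,47,75)]
def draw(f,p,n,s=1.5):
    im=cv2.resize(f['pixels'][:,:,::-1],None,fx=s,fy=s).copy()
    q=(proj(f,H(p,np.array(BOX)/1000.))*s).astype(int)
    cv2.polylines(im,[q[:4],q[4:]],True,(0,255,0),1); cv2.imwrite('pics/'+n,im)
def move(rp,rv=None,o=None):
    "rows for a TCP world target and tool rotation matrix"
    o=o or r.get_obs(); A=rot(o['orientation']); d=A.T@(np.array(rp)-o['tcp_pos'])/.25
    t=np.zeros(3) if rv is None else R.from_matrix(A.T@rv).as_rotvec()/(np.pi/2)
    return np.round(np.r_[d,t],3).tolist()
def tool(yaw):  # pointing down, tool x along world yaw
    c,s=np.cos(yaw),np.sin(yaw); return np.array([[c,s,0],[s,-c,0],[0,0,-1]])
E
python3 - <<'E'
from h import *
obs=[];F={}
for n in ['top','side']:
    f=r.grab_frame(n);F[n]=f
    for t in LOC:
        d=r.landmark_of(f,t)
        if d: obs.append((f,t,np.array(d[0]['point'])))
p,res=fit(obs,[.55,.055,2.29]); print(p,np.round(res,1).tolist())
a=cv2.resize(F['top']['pixels'][:,:,::-1],None,fx=1,fy=1)
ims=[]
for n in F:
    draw(F[n],p,'t.png',3); im=cv2.imread('pics/t.png'); q=(proj(F[n],H(p,[(.09,.04,.07)]))[0]*3).astype(int)
    ims.append(im[q[1]-250:q[1]+250,q[0]-200:q[0]+200])
cv2.imwrite('pics/fit.png',np.hstack(ims))
yx=p[2]+np.pi/2
print(np.degrees(p[2]), 'start',H(p,[(.109,-.065,.2)]),move(H(p,[(.109,-.065,.2)])[0],tool(yx)),move(H(p,[(.109,-.065,.2)])[0],tool(yx+np.pi)))
print('way',move([.58,-.25,.25]))
E
```

```text
[0.5489899  0.05098775 2.32531635] [[1.7, 0.0], [-0.8, 3.5], [1.0, 0.5], [-0.1, 1.8], [-0.6, 2.8], [-0.3, -0.5], [-0.5, -2.0], [-1.1, -4.3], [-1.8, -0.6]]
133.23081271033803 start [[0.52169057 0.17492623 0.2       ]] [2.2, -2.638, 0.011, -0.0, -0.0, 1.744] [2.2, -2.638, 0.011, 0.0, -0.0, -0.256]
way [1.833, -0.962, -0.189, 0.0, 0.0, 0.0]
```

View pics/fit.png

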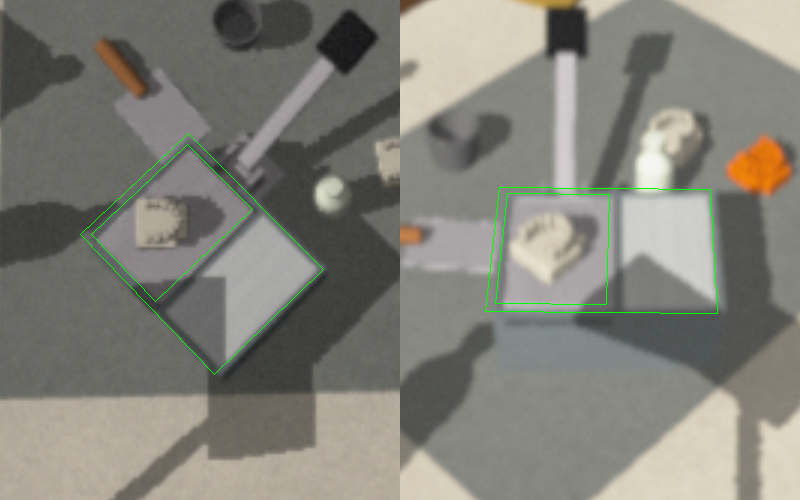

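Call:
{"fn": "apply_moves", "kwargs": {
  "rows": [
    [0.23,-0.12,-0.05,0,0,-0.1],
    [0.46,-0.24,-0.1,0,0,-0.2],
    [0.69,-0.36,-0.15,0,0,-0.3],
    [0.92,-0.48,-0.2,0,0,-0.39],
    [0.92,-0.48,-0.2,0,0,-0.39]
  ]
}}

```text
clock: 2.33
tcp_pos: [0.4116, -0.4376, 0.254]
orientation: [2.776, 1.468, 0.005]
contact_force: [-0.4, 0.1, -0.3]
grip_width: 0.0857
gripper_force: 0.0
```

Run:
```python
from h import *
print(r.get_obs()['tcp_pos'],move([.60,-.18,.3],tool(np.pi/2)),move([.5,.1,.3],tool(np.pi/2)))
```

```text
[ 0.41163827 -0.43759926  0.25404228] [1.276, 0.043, -0.181, 0.002, -0.001, -0.38] [1.977, -0.917, -0.182, 0.002, -0.001, -0.38]
```

Call:
{"fn": "apply_moves", "kwargs": {
  "rows": [
    [0.24,-0.11,-0.05,0,0,-0.1],
    [0.48,-0.22,-0.1,0,0,-0.2],
    [0.72,-0.33,-0.15,0,0,-0.3],
    [0.99,-0.46,-0.18,0,0,-0.38],
    [0.99,-0.46,-0.18,0,0,-0.38]
  ]
}}

```text
clock: 2.95
tcp_pos: [0.4543, -0.1698, 0.2985]
orientation: [2.227, 2.215, 0.001]
contact_force: [0.7, -0.7, -0.3]
grip_width: 0.0853
gripper_force: 0.0
```

Run:
```python
from h import *
print(r.get_obs()['tcp_pos'],move([.5,.1,.3],tool(np.pi/2)))
```

```text
[ 0.45426547 -0.16977908  0.29854371] [1.08, 0.177, -0.006, 0.001, 0.0, -0.003]
```

Call:
{"fn": "apply_moves", "kwargs": {
  "rows": [
    [0.24,0.04,0,0,0,0],
    [0.48,0.08,0,0,0,0],
    [0.72,0.12,0,0,0,0],
    [0.95,0.16,0,0,0,0],
    [0.95,0.16,0,0,0,0]
  ]
}}

```text
clock: 3.58
tcp_pos: [0.4961, 0.0689, 0.298]
orientation: [-2.224, -2.218, -0.003]
contact_force: [-0.5, -0.4, -0.7]
grip_width: 0.0852
gripper_force: 0.0
```

Run:
```python
from h import *
p=np.array([.549,.051,2.325]);obs=[]
print(r.get_obs()['tcp_pos'])
f=r.grab_frame('wrist')
for t in LOC:
    for d in r.landmark_of(f,t)[:2]: 
        print(t,round(d['conf'],2),d['point'],proj(f,H(p,LOC[t]))[0]); 
for d in r.landmark_of(f,'model'):
    q=onz(f,d['point'],.075);print('model',d['conf'],d['point'],q,local(p,q))
for d in r.landmark_of(f,'dropper'): print('dropper',d['conf'],onz(f,d['point'],0))
draw(f,p,'w1.png')
```

```text
[0.49607963 0.06891784 0.29800277]
lever_pivot 0.73 [288.4, 160.3] [287.85561453 162.31816947]
lever_pad 0.7 [375.5, 256.5] [371.07324984 258.41550236]
flap_edge 0.74 [380.8, 153.2] [278.79178583 154.45771649]
flap_edge 0.63 [278.9, 154.0] [278.79178583 154.45771649]
model 0.92 [236.4, 260.3] [ 0.47111454 -0.09575908  0.075     ] [-0.05363167  0.15725144]
model 0.64 [244.6, 109.4] [0.48641186 0.12872159 0.075     ] [ 0.09949945 -0.00760133]
dropper 0.59 [ 0.52715923 -0.04566877  0.        ]
```

View pics/w1.png

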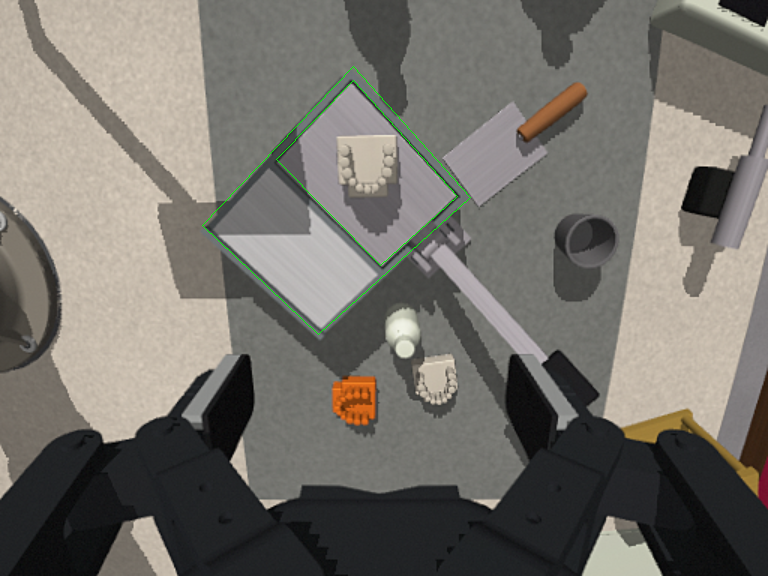

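Run:
```python
from h import *
f=r.grab_frame('wrist')
for c in [(337,136),(397,134),(343,196),(394,196)]: print(onz(f,np.array(c)/1.5,.093))
im=f['pixels'][75:145,210:280,::-1]; cv2.imwrite('pics/w2.png',cv2.resize(im,None,fx=8,fy=8,interpolation=2))
o=r.get_obs()
print(o['tcp_pos'],move([.485,.131,.2],tool(np.pi/2)))
```

```text
[0.46312755 0.14588225 0.093     ]
[0.51248312 0.14675919 0.093     ]
[0.46637909 0.09673247 0.093     ]
[0.50979708 0.09613831 0.093     ]
[0.49599107 0.06321366 0.29770772] [0.271, -0.047, 0.391, 0.0, 0.0, -0.007]
```

View pics/w2.png

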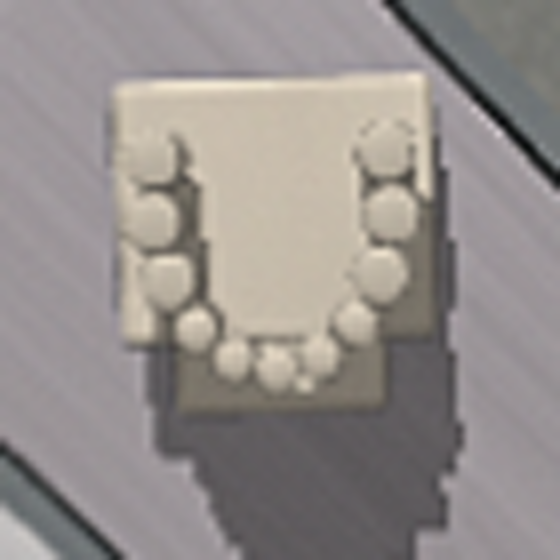

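Run:
```python
from h import *
print(move([.488,.126,.16],tool(np.pi/2+.02)),move([.488,.126,.078],tool(np.pi/2+.02)))
```

```text
[0.251, -0.035, 0.551, 0.0, 0.0, -0.02] [0.251, -0.035, 0.879, 0.0, 0.0, -0.02]
```

Call:
{"fn": "apply_moves", "kwargs": {
  "rows": [
    [0.13,-0.02,0.2,0,0,-0.02],
    [0.25,-0.035,0.4,0,0,-0.02],
    [0.25,-0.035,0.55,0,0,-0.02],
    [0.25,-0.035,0.55,0,0,-0.02],
    [0.25,-0.035,0.55,0,0,-0.02]
  ]
}}

```text
clock: 4.65
tcp_pos: [0.489, 0.1266, 0.1616]
orientation: [2.198, 2.244, 0.002]
contact_force: [0.2, -0.3, 0.4]
grip_width: 0.0854
gripper_force: 0.0
```

Run:
```python
from h import *
print(r.get_obs()['tcp_pos'],move([.488,.126,.078],tool(np.pi/2+.02)))
f=r.grab_frame('wrist'); save(f,'w3.png',1)
```

```text
[0.48896098 0.12664489 0.16162518] [-0.003, -0.004, 0.334, 0.001, -0.0, 0.0]
```

View pics/w3.png

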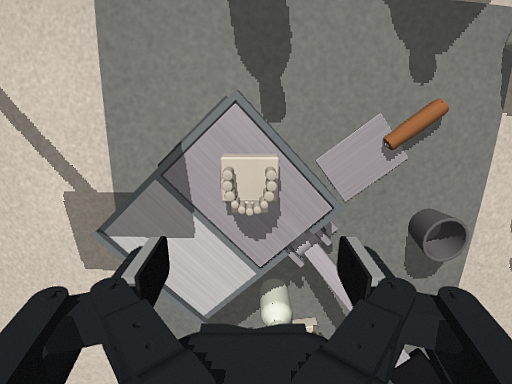

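Call:
{"fn": "apply_moves", "kwargs": {
  "rows": [
    [0,0,0.12,0,0,0],
    [0,0,0.24,0,0,0],
    [0,0,0.33,0,0,0],
    [0,0,0.33,0,0,0],
    [0,0,0.33,0,0,0]
  ]
}}

```text
clock: 5.32
tcp_pos: [0.4893, 0.1271, 0.0794]
orientation: [2.197, 2.244, 0.004]
contact_force: [-1.0, -0.0, 0.8]
grip_width: 0.0853
gripper_force: 0.0
```

Call:
{"fn": "apply_moves", "kwargs": {
  "rows": [
    [0,0,0,0,0,0],
    [0,0,0,0,0,0],
    [0,0,0,0,0,0],
    [0,0,0,0,0,0],
    [0,0,0,0,0,0]
  ],
  "claw": 0.5,
  "newtons": 20
}}

```text
clock: 5.95
tcp_pos: [0.4878, 0.1269, 0.0777]
orientation: [-2.197, -2.246, 0.0]
contact_force: [0.5, 0.9, -0.6]
grip_width: 0.0428
gripper_force: 0.0
```

Run:
```python
from h import *
f=r.grab_frame('wrist'); g=r.grab_frame('side')
q=proj(g,[.488,.127,.08])[0].astype(int)
b=cv2.resize(g['pixels'][q[1]-50:q[1]+50,q[0]-60:q[0]+60],(460,384),interpolation=2)[:,:,::-1]
a=f['pixels'][:,100:420,::-1]
cv2.imwrite('pics/w4.png',np.hstack([a,b]))
print(r.get_obs()['grip_width'])
for d in r.landmark_of(f,'model'):print(d['conf'],onz(f,d['point'],.075))
```

```text
0.042665661699981434
0.97 [0.48627449 0.12682557 0.075     ]
```

View pics/w4.png

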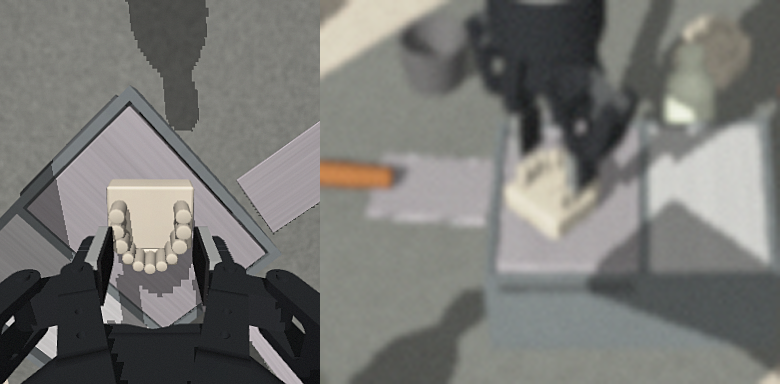

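Run:
```python
from h import *
f=r.grab_frame('wrist')
for c in [(208,182),(293,180)]: print(onz(f,c,.093))
T=np.array(r.get_obs()['tcp_pos']);A=rot(r.get_obs()['orientation'])
for y in [-.021,.021]:
  for x in (-.011,.011):
    for z in (0,-.02,-.04): print(x,y,z,proj(f,T+A@np.array([x,y,z]))[0])
cv2.imwrite('pics/w5.png',cv2.resize(f['pixels'][160:320,180:330,::-1],None,fx=4,fy=3.75,interpolation=2))
```

```text
[0.46306893 0.15516426 0.093     ]
[0.51028539 0.15730699 0.093     ]
-0.011 -0.021 0 [219.15443992 234.51118189]
-0.011 -0.021 -0.02 [215.39243748 249.90776987]
-0.011 -0.021 -0.04 [210.7098789  269.12192584]
0.011 -0.021 0 [217.87622393 202.59547124]
0.011 -0.021 -0.02 [213.78146471 214.94156173]
0.011 -0.021 -0.04 [208.61875809 230.54079672]
-0.011 0.021 0 [284.02386497 234.45993765]
-0.011 0.021 -0.02 [287.49691985 249.8573267 ]
-0.011 0.021 -0.04 [291.82038218 269.07525393]
0.011 0.021 0 [285.13198019 202.53208935]
0.011 0.021 -0.02 [288.90425826 214.87589373]
0.011 0.021 -0.04 [293.66115359 230.47461684]
```

View pics/w5.png

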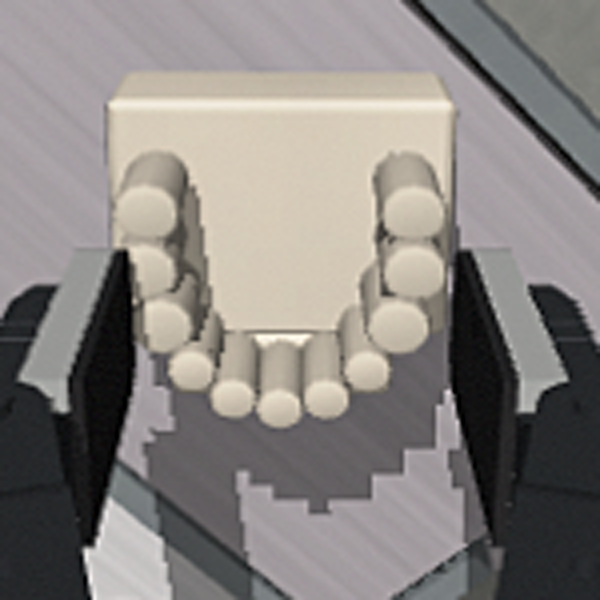

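Call:
{"fn": "apply_moves", "kwargs": {
  "rows": [
    [0,0,0,0,0,0],
    [0,0,0,0,0,0],
    [0.016,-0.004,0,0,0,0],
    [0.016,-0.004,0.02,0,0,0],
    [0.016,-0.004,0.02,0,0,0]
  ],
  "claw": 0.74
}}

```text
clock: 6.78
tcp_pos: [0.4864, 0.1307, 0.0722]
orientation: [-2.196, -2.246, 0.001]
contact_force: [-0.3, 0.5, -0.5]
grip_width: 0.0634
gripper_force: 0.0
```

Call:
{"fn": "apply_moves", "kwargs": {
  "rows": [
    [0,0,0.016,0,0,0],
    [0,0,0.016,0,0,0],
    [0,0,0.016,0,0,0]
  ]
}}

```text
clock: 7.15
tcp_pos: [0.4868, 0.1308, 0.0687]
orientation: [-2.197, -2.246, 0.0]
contact_force: [-0.5, 0.1, -0.6]
grip_width: 0.063
gripper_force: 0.0
```

Run:
```python
from h import *
f=r.grab_frame('wrist');g=r.grab_frame('side')
q=proj(g,[.488,.127,.08])[0].astype(int)
b=cv2.resize(g['pixels'][q[1]-30:q[1]+30,q[0]-30:q[0]+30],(380,380),interpolation=2)[:,:,::-1]
a=cv2.resize(f['pixels'][160:320,180:340],(400,380),interpolation=2)[:,:,::-1]
cv2.imwrite('pics/w6.png',np.hstack([a,b]));print(r.get_obs()['tcp_pos'],r.get_obs()['contact_force'])
```

```text
[0.48680827 0.13082237 0.06876179] [ 0.13084986 -0.44545192  0.36214056]
```

View pics/w6.png

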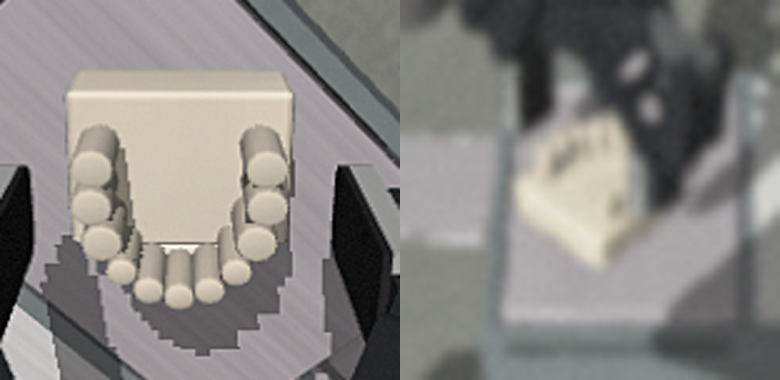

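Call:
{"fn": "apply_moves", "kwargs": {
  "rows": [
    [0,0,0.024,0,0,0],
    [0,0,0.024,0,0,0],
    [0,0,0.024,0,0,0]
  ]
}}

```text
clock: 7.62
tcp_pos: [0.4867, 0.1308, 0.0626]
orientation: [-2.197, -2.246, 0.0]
contact_force: [0.6, -0.1, 0.3]
grip_width: 0.0631
gripper_force: 0.0
```

Call:
{"fn": "apply_moves", "kwargs": {
  "rows": [
    [0,0,0,0,0,0],
    [0,0,0,0,0,0],
    [0,0,0,0,0,0]
  ],
  "claw": 0.56
}}

```text
clock: 8.0
tcp_pos: [0.4868, 0.1308, 0.0628]
orientation: [2.197, 2.246, 0.0]
contact_force: [0.4, -0.4, 0.3]
grip_width: 0.0478
gripper_force: 0.0
```

Call:
{"fn": "apply_moves", "kwargs": {
  "rows": [
    [0,0,0,0,0,0],
    [0,0,0,0,0,0],
    [0,0,0.02,0,0,0],
    [0,0,0.036,0,0,0],
    [0,0,0.036,0,0,0]
  ],
  "claw": 0.74
}}

```text
clock: 8.62
tcp_pos: [0.4864, 0.1307, 0.0532]
orientation: [-2.197, -2.245, 0.001]
contact_force: [-0.3, -0.6, 0.4]
grip_width: 0.0632
gripper_force: 0.0
```

Call:
{"fn": "apply_moves", "kwargs": {
  "rows": [
    [0,0,0,0,0,0],
    [0,0,0,0,0,0],
    [0,0,0,0,0,0]
  ],
  "claw": 0.56
}}

```text
clock: 9.0
tcp_pos: [0.4868, 0.1308, 0.0538]
orientation: [2.197, 2.246, 0.0]
contact_force: [-0.4, 0.3, 0.1]
grip_width: 0.0496
gripper_force: 21.1
```

Run:
```python
from h import *
p=np.array([.549,.051,2.325])
# refine
obs=[]
o=r.get_obs(); T=np.array(o['tcp_pos']); print(local(p,T))
t=H(p,[(.088,.086,T[2])])[0]; print(t,move(t,tool(p[2]-np.pi/2)))
```

```text
[ 0.10077658 -0.00934907]
[0.42606739 0.05625097 0.05375412] [-0.293, -0.249, -0.0, 0.0, -0.0, 0.534]
```

Slide and turn it together, slowly.

Call:
{"fn": "apply_moves", "kwargs": {
  "rows": [
    [-0.05,-0.04,0,0,0,0.1],
    [-0.1,-0.085,0,0,0,0.2],
    [-0.15,-0.13,0,0,0,0.3],
    [-0.2,-0.17,0,0,0,0.4],
    [-0.25,-0.21,0,0,0,0.5]
  ]
}}

```text
clock: 9.62
tcp_pos: [0.4352, 0.0668, 0.0537]
orientation: [-2.892, -1.227, -0.0]
contact_force: [-0.4, -0.0, -1.0]
grip_width: 0.0492
gripper_force: 21.1
```

Run:
```python
from h import *
p=np.array([.549,.051,2.325])
o=r.get_obs(); T=np.array(o['tcp_pos']); print(local(p,T),T,o['contact_force'],o['gripper_force'],o['grip_width'])
t=H(p,[(.088,.086,.0535)])[0]; print(t,move(t,tool(p[2]-np.pi/2)))
```

```text
[0.08940031 0.07209158] [0.43524527 0.06679475 0.05371665] [-0.37928323 -0.00187453 -0.95257037] 21.074121594429016 0.04923609576417283
[0.42606739 0.05625097 0.0535    ] [-0.056, 0.003, 0.001, 0.0, -0.0, 0.031]
```

Call:
{"fn": "apply_moves", "kwargs": {
  "rows": [
    [-0.03,0,0,0,0,0.03],
    [-0.056,0.003,0,0,0,0.03],
    [-0.056,0.003,0.006,0,0,0.03],
    [-0.056,0.003,0.006,0,0,0.03]
  ]
}}

```text
clock: 10.12
tcp_pos: [0.4266, 0.0567, 0.0522]
orientation: [2.917, 1.167, -0.0]
contact_force: [-1.7, -1.7, 0.8]
grip_width: 0.0494
gripper_force: 21.4
```

Call:
{"fn": "apply_moves", "kwargs": {
  "rows": [
    [0,0,0,0,0,0],
    [0,0,0,0,0,0],
    [0,0,0,0,0,0],
    [0,0,0,0,0,0]
  ],
  "claw": 0.85
}}

```text
clock: 10.62
tcp_pos: [0.4266, 0.0566, 0.0522]
orientation: [-2.917, -1.166, -0.0]
contact_force: [-0.8, 0.2, 0.8]
grip_width: 0.0725
gripper_force: 0.0
```

Call:
{"fn": "apply_moves", "kwargs": {
  "rows": [
    [0,0,-0.15,0,0,0],
    [0,0,-0.35,0,0,0],
    [0,0,-0.55,0,0,0],
    [0.06,0,-0.7,0,0,0],
    [0.06,0,-0.7,0,0,0]
  ]
}}

```text
clock: 11.25
tcp_pos: [0.4399, 0.0681, 0.2302]
orientation: [2.916, 1.166, 0.011]
contact_force: [0.0, -0.6, -0.8]
grip_width: 0.0729
gripper_force: 0.0
```

Run:
```python
from h import *
p=np.array([.549,.051,2.325])
f=r.grab_frame('wrist')
for d in r.landmark_of(f,'model'):
    q=onz(f,d['point'],.0735);print(d['conf'],d['point'],local(p,q))
for t in LOC:
    for d in r.landmark_of(f,t)[:1]: print(t,d['conf'],d['point'],proj(f,H(p,LOC[t]))[0])
draw(f,p,'w7.png',1.2)
```

```text
0.95 [250.2, 178.0] [0.0888085 0.0823249]
0.64 [362.8, 235.0] [-0.05253041  0.15552443]
hatch 0.92 [316.3, 102.6] [317.00885998 104.71105619]
lever_pivot 0.74 [322.2, 105.4] [325.13995491 105.39167771]
lever_pad 0.77 [507.6, 107.7] [504.07170392 112.06011325]
flap_edge 0.9 [309.6, 107.8] [309.95523115 105.64408611]
```

View pics/w7.png

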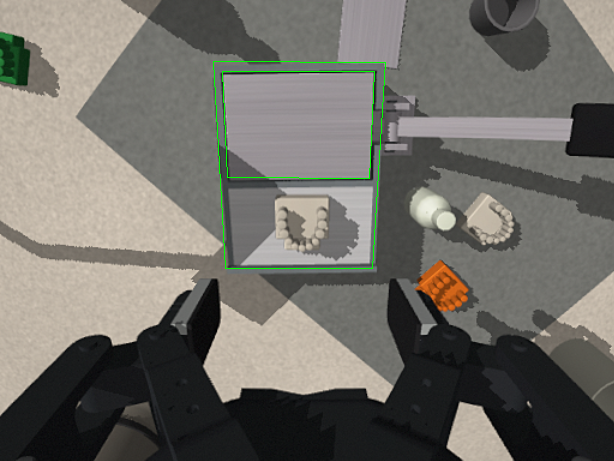

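Run:
```python
from h import *
p=np.array([.549,.051,2.325])
print(move(H(p,[(-.152,-.002,.20)])[0],tool(p[2]-np.pi/2)))
```

```text
[0.288, 0.963, 0.102, -0.001, 0.001, 0.004]
```

Call:
{"fn": "apply_moves", "kwargs": {
  "rows": [
    [0.07,0.24,0,0,0,0],
    [0.14,0.48,0,0,0,0],
    [0.22,0.72,0,0,0,0],
    [0.288,0.963,0,0,0,0],
    [0.288,0.963,0.04,0,0,0]
  ],
  "claw": 0
}}

```text
clock: 12.22
tcp_pos: [0.6582, -0.0621, 0.2153]
orientation: [2.92, 1.157, -0.0]
contact_force: [-0.4, 1.0, -0.9]
grip_width: 0.0001
gripper_force: 0.0
```

Run:
```python
from h import *
p=np.array([.549,.051,2.325])
for n in ('top','side','wrist'):
    f=r.grab_frame(n)
    for d in r.landmark_of(f,'lever_pad')[:2]: q=onz(f,d['point'],.133);print(n,d['conf'],q,local(p,q))
    for d in r.landmark_of(f,'model')[:2]: q=onz(f,d['point'],.0735);print(n,d['conf'],q,local(p,q))
o=r.get_obs();print(o['tcp_pos'],o['grip_width'],o['contact_force'],local(p,o['tcp_pos']))
print(move(H(p,[(-.152,-.002,.15)])[0],tool(p[2]-np.pi/2)))
```

```text
top 0.98 [ 0.65732748 -0.05915667  0.133     ] [-0.1544568 -0.0035257]
top 0.69 [0.31863588 0.39410621 0.0735    ] [ 0.40779392 -0.06703445]
top 0.56 [0.41597814 0.04863937 0.0735    ] [0.08936073 0.09856494]
side 0.91 [ 0.64573728 -0.05020064  0.133     ] [-0.13999359 -0.00121084]
side 0.93 [0.2785428  0.42427243 0.0735    ] [ 0.45723164 -0.058469  ]
side 0.82 [0.41487714 0.05308485 0.0735    ] [0.09335453 0.09632351]
wrist 0.62 [ 0.65504315 -0.05653484  0.133     ] [-0.15098187 -0.00365603]
wrist 0.64 [0.428222   0.05456906 0.0735    ] [0.08529892 0.0855813 ]
wrist 0.58 [ 0.51269682 -0.11692494  0.0735    ] [-0.09752946  0.14143801]
[ 0.65518833 -0.05740882  0.21800681] -0.00019725144193575995 [ 0.54226728 -0.09612801 -0.66447882] [-0.15171825 -0.00316343]
[-0.005, 0.001, 0.272, 0.001, -0.0, 0.004]
```

Call:
{"fn": "apply_moves", "kwargs": {
  "rows": [
    [0,0,0.14,0,0,0],
    [0,0,0.27,0,0,0],
    [0,0,0.27,0,0,0],
    [0,0,0.27,0,0,0]
  ]
}}

```text
clock: 13.18
tcp_pos: [0.6563, -0.0578, 0.1513]
orientation: [2.917, 1.166, 0.003]
contact_force: [-0.6, 0.2, 0.8]
grip_width: 0.0
gripper_force: 0.0
```

Call:
{"fn": "apply_moves", "kwargs": {
  "rows": [
    [0,0,0.03,0,0,0],
    [0,0,0.06,0,0,0],
    [0,0,0.09,0,0,0],
    [0,0,0.09,0,0,0]
  ]
}}

```text
clock: 13.68
tcp_pos: [0.6548, -0.058, 0.1262]
orientation: [-2.917, -1.165, 0.002]
contact_force: [0.1, 0.6, 0.7]
grip_width: 0.0001
gripper_force: 0.0
```

Call:
{"fn": "apply_moves", "kwargs": {
  "rows": [
    [0,0,0.02,0,0,0],
    [0,0,0.04,0,0,0],
    [0,0,0.04,0,0,0]
  ]
}}

```text
clock: 14.05
tcp_pos: [0.655, -0.058, 0.1166]
orientation: [-2.917, -1.165, 0.001]
contact_force: [0.1, -0.1, -0.8]
grip_width: -0.0
gripper_force: 0.0
```

Call:
{"fn": "apply_moves", "kwargs": {
  "rows": [
    [0,0,0.02,0,0,0],
    [0,0,0.04,0,0,0],
    [0,0,0.04,0,0,0]
  ]
}}

```text
clock: 14.42
tcp_pos: [0.6564, -0.0583, 0.1081]
orientation: [2.916, 1.165, 0.003]
contact_force: [-1.2, -0.7, 7.1]
grip_width: -0.0002
gripper_force: 3.1
```

Call:
{"fn": "apply_moves", "kwargs": {
  "rows": [
    [0,0.02,0.04,0,0,0],
    [0,0.04,0.08,0,0,0],
    [0,0.055,0.12,0,0,0],
    [0,0.067,0.16,0,0,0],
    [0,0.067,0.16,0,0,0]
  ]
}}

```text
clock: 15.05
tcp_pos: [0.6677, -0.0706, 0.0673]
orientation: [2.917, 1.165, 0.002]
contact_force: [0.9, -0.1, 1.6]
grip_width: -0.0
gripper_force: 0.7
```

Run:
```python
from h import *
p=np.array([.549,.051,2.325])
o=r.get_obs();print(o['tcp_pos'],o['contact_force'],local(p,o['tcp_pos']))
for n in ('top','side'):
    f=r.grab_frame(n)
    for t,z in (('lever_pad',.093),('flap_edge',.1)):
        for d in r.landmark_of(f,t)[:2]: q=onz(f,d['point'],z);print(n,t,round(d['conf'],2),local(p,q))
```

```text
[ 0.66772308 -0.07055484  0.06729948] [ 0.91466719 -0.06495624  1.63630759] [-0.16988194 -0.00329777]
top lever_pad 0.97 [-0.18175401 -0.00177706]
top flap_edge 0.68 [0.02604556 0.0009769 ]
top flap_edge 0.56 [-0.11324745  0.11654341]
side lever_pad 0.6 [-0.1516829  -0.00099695]
side flap_edge 0.65 [0.02799351 0.00203379]
```

Call:
{"fn": "apply_moves", "kwargs": {
  "rows": [
    [0,0.009,0.04,0,0,0],
    [0,0.018,0.08,0,0,0],
    [0,0.022,0.12,0,0,0],
    [0,0.026,0.16,0,0,0],
    [0,0.026,0.16,0,0,0]
  ]
}}

```text
clock: 15.98
tcp_pos: [0.6708, -0.0747, 0.0265]
orientation: [-2.917, -1.165, 0.002]
contact_force: [0.7, 0.2, 0.1]
grip_width: -0.0001
gripper_force: 0.0
```

Call:
{"fn": "apply_moves", "kwargs": {
  "rows": [
    [0,0,0.02,0,0,0],
    [0,0,0.04,0,0,0],
    [0,0,0.04,0,0,0],
    [0,0,0.04,0,0,0]
  ]
}}

```text
clock: 16.48
tcp_pos: [0.6712, -0.0748, 0.0171]
orientation: [-2.917, -1.166, 0.001]
contact_force: [0.4, -0.7, 0.6]
grip_width: 0.0002
gripper_force: 0.3
```

```bash
cat >> h.py <<'E'
P0=np.array([.549,.051,2.325])
def tri(t,k=1):
    "lever_pad / flap_edge: fit the angle in the local xz plane from top and side"
    S=[]
    for n in ('top','side'):
        f=r.grab_frame(n); d=r.landmark_of(f,t)
        if d: S.append((f,np.array(d[0]['point']),d[0]['conf']))
    def pt(a): return (-.1763*np.cos(.525-a),0,.045+.1763*np.sin(.525-a)) if t=='lever_pad' else (.157-.133*np.cos(a),0,.075+.133*np.sin(a))
    for f,px,c in S:
        aa=np.linspace(-.1,.7,81); e=[np.linalg.norm(proj(f,H(P0,pt(a)))[0]-px) for a in aa]
        i=np.argmin(e); print(t,round(c,2),px,'angle',round(aa[i],2),'err px',round(e[i],1))
E
python3 - <<'E'
from h import *
tri('lever_pad');tri('flap_edge')
f=r.grab_frame('wrist')
for t in ('lever_pad','flap_edge','lever'):
  for d in r.landmark_of(f,t)[:2]: print(t,d['conf'],d['point'])
o=r.get_obs();print('tip px',proj(f,np.array(o['tcp_pos'])+[0,0,.022]),o['contact_force'],o['tau'])
for a in (0,.2,.4,.58): print(a,proj(f,H(P0,(-.1763*np.cos(.525-a),0,.045+.1763*np.sin(.525-a)))))
E
```

```text
lever_pad 0.6 [261.8 139.6] angle 0.12 err px 1.8
lever_pad 0.81 [235.6 176.7] angle 0.58 err px 2.3
flap_edge 0.75 [214.1 185.2] angle 0.48 err px 3.4
flap_edge 0.82 [231.8 204. ] angle 0.25 err px 2.3
lever_pad 0.61 [255.2, 238.9]Traceback (most recent call last):
  File "<stdin>", line 5, in <module>
ValueError: it knows: amber, deck, dropper, flap_edge, hatch, lever_pad, lever_pivot, mix_cup, model, mug, spare_model, wash, wax_knife
```

```bash
cat >> h.py <<'E'
def flap(a): 
    L=[(.157-.133*np.cos(a)*u,y,.075+.133*np.sin(a)*u) for u,y in ((0,-.047),(1,-.047),(1,.047),(0,.047))]; return H(P0,L)
def lev(a):
    e=.525-a; m=np.array([-.1763*np.cos(e),0,.045+.1763*np.sin(e)]); b=.5-a
    u=np.array([-np.cos(b),0,np.sin(b)])*.026; v=np.array([0,.021,0])
    return H(P0,[m+u+v,m+u-v,m-u-v,m-u+v])
def iou(n,t,fn):
    f=r.grab_frame(n); ds=r.outline_of(f,t)
    for d in ds[:1]:
        M=d['pixels']; out=[]
        for a in np.linspace(0,.6,13):
            Z=np.zeros(M.shape,np.uint8); cv2.fillPoly(Z,[np.round(proj(f,fn(a))*16).astype(np.int32)],1,shift=4); Z=Z>0
            out.append(round(float((Z&M).sum()/(Z|M).sum()),2))
        ys,xs=np.nonzero(M); print(n,t,round(d['conf'],2),d['rect'],M.sum(),out)
E
python3 - <<'E'
from h import *
for n in ('side','top','wrist'):
    iou(n,'flap_edge',flap); iou(n,'lever_pad',lev)
f=r.grab_frame('wrist')
for d in r.landmark_of(f,'lever_pad')[:2]: print(d['conf'],d['point'])
o=r.get_obs();print('tip px',proj(f,np.array(o['tcp_pos'])+[0,0,.022]),o['contact_force'],np.round(o['tau'],1))
for a in (0,.2,.4,.58): print(a,proj(f,lev(a)).round().tolist())
E
```

```text
side flap_edge 0.88 [213.2, 201.8, 38.4, 46.8] 1727 [0.77, 0.79, 0.83, 0.86, 0.89, 0.9, 0.87, 0.84, 0.82, 0.8, 0.8, 0.77, 0.76]
side lever_pad 0.82 [226.4, 175.9, 18.5, 31.7] 254 [0.0, 0.0, 0.0, 0.0, 0.0, 0.0, 0.0, 0.01, 0.04, 0.1, 0.17, 0.26, 0.37]
top flap_edge 0.73 [174.2, 137.2, 40.8, 39.8] 700 [0.0, 0.0, 0.0, 0.0, 0.0, 0.01, 0.01, 0.01, 0.01, 0.01, 0.01, 0.01, 0.01]
top lever_pad 0.82 [218.5, 146.8, 44.8, 40.9] 262 [0.0, 0.0, 0.01, 0.01, 0.01, 0.01, 0.01, 0.01, 0.01, 0.01, 0.01, 0.01, 0.01]
wrist lever_pad 0.7 [0.4, 196.3, 297.8, 73.9] 12012 [0.0, 0.0, 0.0, 0.0, 0.0, 0.01, 0.04, 0.07, 0.1, 0.14, 0.19, 0.23, 0.25]
0.58 [255.0, 239.2]
tip px [[251.45448354 235.59531032]] [-0.07465665 -0.18229533 -0.08824264] [ -0.  -65.8  -4.2 -22.1   0.    0.    0. ]
0 [[249.0, 500.0], [248.0, 393.0], [90.0, 306.0], [115.0, 406.0]]
0.2 [[295.0, 379.0], [302.0, 284.0], [161.0, 258.0], [171.0, 345.0]]
0.4 [[302.0, 307.0], [308.0, 230.0], [194.0, 225.0], [199.0, 300.0]]
0.58 [[295.0, 267.0], [298.0, 202.0], [206.0, 204.0], [209.0, 270.0]]
```

Call:
{"fn": "apply_moves", "kwargs": {
  "rows": [
    [0,0,0.01,0,0,0],
    [0,0,0.02,0,0,0],
    [0,0,0.02,0,0,0],
    [0,0,0.02,0,0,0]
  ]
}}

```text
clock: 18.23
tcp_pos: [0.6715, -0.0748, 0.0121]
orientation: [-2.917, -1.166, -0.0]
contact_force: [-1.8, 0.4, 2.2]
grip_width: 0.0003
gripper_force: 1.3
```

Run:
```python
from h import *
tri('lever_pad');tri('flap_edge')
iou('side','flap_edge',flap);iou('wrist','lever_pad',lev)
f=r.grab_frame('wrist')
# paddle: black blob in wrist view; bar (grey) column left of it
g=cv2.cvtColor(f['pixels'],cv2.COLOR_RGB2GRAY)
print(g[150:384:6,150:350:8])
```

```text
lever_pad 0.83 [265.8 137.6] angle 0.33 err px 2.1
lever_pad 0.74 [235.4 176.1] angle 0.57 err px 2.5
flap_edge 0.57 [213.4 184.1] angle 0.5 err px 2.1
flap_edge 0.68 [233.3 203.2] angle 0.28 err px 0.7
side flap_edge 0.94 [213.1, 204.1, 40.9, 46.2] 1714 [0.77, 0.8, 0.84, 0.87, 0.9, 0.9, 0.88, 0.85, 0.83, 0.81, 0.81, 0.78, 0.77]
wrist lever_pad 0.88 [0.9, 193.9, 300.0, 78.8] 12246 [0.0, 0.0, 0.0, 0.0, 0.0, 0.0, 0.03, 0.05, 0.08, 0.11, 0.16, 0.21, 0.24]
[[151 150 156 155 152 150 152 153 152 160 151 155 147 156 153 151 152 153
  157 152 151 150 153 152 153]
 [158 155 151 153 154 153 150 153 152 158 153 155 150 158 152 151 159 151
  164 157 156 148 154 153 150]
 [158 151 152 159 157 155 156 155 149 152 153 152 144 153 157 149 152 156
  152 149 160 150 151 150 151]
 [147 151 148 155 153 149 156 158 156 150 149 155 150 155 154 152 156 152
  151 152 150 149 147 156 154]
 [151 155 147 152 154 150 159 150 148 149 151 160 152 154 152 154 152 156
  155 156 151 156 154 159 155]
 [149 156 147 146 154 152 150 147 154 158 149 155 159 151 149 156 148 151
  151 147 149 155 156 155 152]
 [158 156 150
[... 2752 characters left out ...]
37  37  23  20  24  28  40  38  36  37
   38  40  37  38  20  26  25]
 [ 29  24  34  36  34  26  36  35  39  35  24  23  21  28  25  27  40  39
   37  37  33  32  29  24  27]
 [ 28  33  34  26  22  19  20  21  19  19  23  26  25  23  29  26  45  24
   22  23  24  27  29  28  25]
 [ 33  35  37  40  39  34  33  32  33  31  24  24  27  23  24  23  42  26
   32  33  35  36  39  39  26]
 [ 37  38  39  37  37  39  35  38  37  28  25  30  26  28  28  28  42  36
   39  36  38  37  37  38  23]
 [ 37  38  37  39  37  39  40  37  36  21  29  23  26  25  26  27  31  36
   36  34  38  38  37  36  35]
 [ 38  39  40  37  38  39  38  38  38  21  28  22  24  27  24  40  37  42
   39  37  35  36  36  37  36]]
```

Call:
{"fn": "apply_moves", "kwargs": {
  "rows": [
    [0,0,0.008,0,0,0],
    [0,0,0.016,0,0,0],
    [0,0,0.016,0,0,0],
    [0,0,0.016,0,0,0]
  ]
}}

```text
clock: 19.38
tcp_pos: [0.6715, -0.0748, 0.0095]
orientation: [2.917, 1.165, 0.0]
contact_force: [-5.2, 1.0, 13.2]
grip_width: -0.0001
gripper_force: 6.4
```

Call:
{"fn": "apply_moves", "kwargs": {
  "rows": [
    [0,0,0.008,0,0,0],
    [0,0,0.016,0,0,0],
    [0,0,0.016,0,0,0],
    [0,0,0.016,0,0,0]
  ]
}}

```text
clock: 19.88
tcp_pos: [0.6717, -0.0748, 0.0089]
orientation: [2.916, 1.165, 0.0]
contact_force: [-15.5, 0.6, 36.0]
grip_width: 0.0003
gripper_force: 18.1
```

Call:
{"fn": "apply_moves", "kwargs": {
  "rows": [
    [0,0,-0.008,0,0,0],
    [0,0,-0.008,0,0,0],
    [0,0,-0.008,0,0,0]
  ]
}}

```text
clock: 20.25
tcp_pos: [0.6717, -0.0748, 0.0092]
orientation: [2.917, 1.165, 0.0]
contact_force: [-9.1, -0.2, 24.4]
grip_width: 0.0003
gripper_force: 12.2
```

Run:
```python
from h import *
R_=[]
for n in ('top','side'):
    f=r.grab_frame(n)
    for a in (0,.25,.43): print(n,a,proj(f,flap(a)).round(1).tolist())
    d=r.outline_of(f,'flap_edge')
    if d:
        c=max(cv2.findContours(d[0]['pixels'].astype(np.uint8),0,2)[0],key=cv2.contourArea); print(cv2.approxPolyDP(c,2,True)[:,0].tolist())
    for d in r.landmark_of(f,'flap_edge')[:1]: print(d['point'],proj(f,H(P0,[(.157-.133*np.cos(a),0,.075+.133*np.sin(a)) for a in (0,.25,.43)])).round(1).tolist())
    for d in r.landmark_of(f,'model')[:3]: q=onz(f,d['point'],.0735);print('model',d['conf'],local(P0,q))
    if n=='side':
        g=cv2.cvtColor(f['pixels'],cv2.COLOR_RGB2GRAY); print(g[196:250:2,208:260:3])
```

```text
top 0 [[175.2, 202.0], [207.3, 171.9], [228.7, 193.6], [196.6, 224.2]]
top 0.25 [[175.2, 202.0], [205.5, 170.4], [227.3, 192.5], [196.6, 224.2]]
top 0.43 [[175.2, 202.0], [202.9, 170.5], [225.0, 193.0], [196.6, 224.2]]
[[205, 174], [201, 174], [176, 205], [195, 225], [199, 224], [224, 196]]
[213.0, 180.5] [[217.9, 182.7], [216.3, 181.4], [213.9, 181.7]]
model 0.55 [ 0.41426146 -0.07171936]
model 0.54 [0.09318562 0.09693049]
side 0 [[213.5, 247.8], [217.5, 211.3], [251.5, 211.7], [250.6, 248.2]]
side 0.25 [[213.5, 247.8], [216.7, 203.6], [251.5, 204.0], [250.6, 248.2]]
side 0.43 [[213.5, 247.8], [216.0, 199.5], [251.4, 199.8], [250.6, 248.2]]
[[219, 204], [216, 222], [217, 248], [251, 250], [252, 206]]
[231.5, 202.0] [[234.5, 211.5], [234.1, 203.8], [233.6, 199.6]]
model 0.92 [0.09278369 0.08336739]
model 0.82 [-0.00948077  0.179189  ]
model 0.6 [ 0.45084586 -0.06306298]
[[ 74  85 127 134 131 133 137 135 134 158 158 124  84  82 123 134 137 135]
 [ 87 115 137 136 132 134 134 134 134 161 157 127  81  80 121 135 136 138]
 [124 134 136 132 133 134 133 134 135 159 156 129  83  83 114 137 1
[... 1108 characters left out ...]
200 199 198 132 116 199]
 [168 169 142 194 204 200 196 196 201 199 199 200 200 200 200 132 118 171]
 [169 171 135 199 203 201 197 197 201 201 200 197 199 200 198 129 125 134]
 [185 186 132 198 203 203 196 197 200 199 197 200 199 201 174 100 112 129]
 [146 146 132 195 202 202 198 196 201 201 201 201 200 198 129  91 112 124]
 [134 135 129 197 203 202 197 196 198 199 200 200 200 163 113  93 110 126]
 [136 133 128 209 206 204 199 197 202 201 202 199 197 122 114  90 112 126]
 [137 137 128 207 204 203 197 197 200 202 201 201 163 113 113  90 112 125]
 [134 136 124 204 207 203 198 199 201 203 201 198 119 111 112  89 111 125]
 [135 137 122 205 204 201 197 199 201 201 200 168 115 113 112  89 109 124]]
```

Run:
```python
from h import *
print(r.get_obs()['contact_force'],r.hand_in())
```

```text
the job is handed in; nothing more can be done
[-10.05047125   1.24031022  25.64724775] None
```

I handed the job in: the model was slid onto the aluminium shelf, and the fingers are holding the lever at its stop with about 25 N and the flap up about 0.4 rad. The angles and positions come from camera estimates, and the hand-in returned no verdict. I slid the model by holding its sides in a light 20 N grip, not by pushing from one side.

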